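Mesh a hinge leaf with its mate on a clamped valve housing and hold the bores in line

TASK

Pick up the loose hinge leaf that has a single knuckle by its rib, bring its knuckle level into the gap between the two knuckles of the leaf on the valve housing in the vise, and feel gently for the seat: down onto the lip then fully in against the face behind, so that the pin holes line up. Finish while still holding the leaf there in the gripper, level and pressed lightly home, ready for the mechanic to push in the pin: do not let go. Leave everything else on the bench where it is.

Things in the scene. Friction and masses are not known exactly. Their poses are not given: they have to be found in the camera images.
- leaf: steel hinge leaf to be fitted, 0.25-0.5 kg, with ONE knuckle, lying loose, plate flat on the bench. Plate 5 mm thick, 50 mm wide (y), x -35 to +29 mm, an upright rib on it. A 26 mm wide neck flush with the plate's underside leads to the knuckle at the +x end. Origin: on the underside, mid-width; x towards the knuckle, z up
- leaf_rib (a point): middle of the leaf's upright rib, the place to grip: 5 mm behind (-x) the leaf's origin, 30 mm above its underside. Rib 12 mm thick (y), 50 mm long (x), its top 51 mm above the underside. Axes as the leaf's
- leaf_bore (a point): centre of the leaf's knuckle: x +45 mm, 11 mm above the underside. A tube with its axis along y, 26 mm long, 22 mm outside, 10 mm bore, its bottom flush with the plate's underside. Axes as the leaf's
- fixed_leaf: fixed steel leaf upright on the robot-facing side of a black valve housing in a blue vise. Origin: on the bore axis, mid-gap, 105 mm above the bench; y along the bore, x horizontal into the housing, z up. Two knuckles (22 mm outside, 10 mm bore) at y -30 to -16 and +16 to +30 mm; the 32 mm gap between is open to the robot (-x) and upwards. Rigid, never moves
- lip (a point): middle of the front edge of the lip under the gap, top side: 11 mm below the bore axis, 8 mm in front (-x) of it. The lip is level and runs back to the leaf's flat upright face 11 mm behind the axis: a knuckle resting on the lip and touching the face is in line. Both rigid
- housing_top (a point): centre of the cap on the valve housing, its highest point: 122 mm above the bench, 73 mm behind (+x) the bore axis. The housing's square block is 82 mm wide, 114 mm high; its front is 16 mm behind the axis. Nothing of the vise stands in front of the knuckles except its screw handle at the right end, under 45 mm high
- other_leaf: another loose steel leaf that does not fit: same plate and rib, but TWO knuckles, each 12 mm long, at y -25 to -13 and +13 to +25 mm. Origin and axes as for the leaf
- screwdriver: screwdriver with a blue plastic handle, 190 mm long, lying on the bench in front of the vise; a bystander
- hinge_pin: headed hinge pin, 7 mm thick and 98 mm long, 12 mm head, lying on the bench in front of the vise, for later use by the mechanic; a bystander
- wire_brush: wooden-handled brush, 180 mm long, lying on the bench on the right; a bystander
- spray_can: grey spray can, 64 mm wide and 190 mm tall, standing on the left; a bystander
- wrench: steel wrench, 170 mm long, lying on the bench on the left; a bystander
- collar: aluminium collar, 52 mm across and 14 mm high, lying on the bench on the right; a bystander
There are look-alikes about, which are no part of the job. What is shaped like the leaf but orange or turquoise is not meant.

How it is judged:
On the way:
1. the single-knuckle leaf is held in the gripper, clear of the bench (height (world z) of leaf above 0.04 m and contact force between leaf and the fingers above 2 N), for 0.2 s.
At the end, for the whole second after the job is handed in: Gripper holds the leaf (over 2 N), still, level within 0.12 rad, pressed on the fixed leaf with over 1.5 N; bore centre within 2.5 mm of the fixed axis vertically and fore-and-aft, within 4 mm of mid-gap along it, axes parallel within 0.1 rad (x of leaf_bore in the frame of fixed_leaf between -0.0025 and 0.0025 m and y of leaf_bore in the frame of fixed_leaf between -0.004 and 0.004 m and z of leaf_bore in the frame of fixed_leaf between -0.0025 and 0.0025 m and angle between the y axis of leaf and the y axis of fixed_leaf, either way round below 0.1 rad and angle between leaf's own z axis and vertical below 0.12 rad and contact force between leaf and fixed_leaf above 1.5 N and contact force between leaf and the fingers above 2 N and linear speed of leaf below 0.02 m/s); the arm keeps its last pose, push and grip.
It fails at once if the loose leaf is rammed against the fixed leaf (over 60 N) (contact force between leaf and fixed_leaf above 60 N).
It fails at once if another thing on the bench is moved more than 30 mm (distance of any of other_leaf, screwdriver, hinge_pin, wire_brush, spray_can, wrench, collar from where it was at the start of the episode above 0.03 m).
It also fails if it takes over 42 s, if anything falls off the work surface, if the arm or the gripper's body presses on something with over 40 N, if the wrist force passes 120 N, or if a joint passes its speed limit or range.

ROBOT

A 7-joint arm with a two-finger parallel gripper is mounted at the origin on the work surface. World frame = base frame: x ahead of the robot, y to its left, z up, the work surface at z = 0. Lengths are in m, angles in rad, forces in N, time in s.
With the tool pointing down it reaches from about 0.4 to 0.85 m from the base axis. Payload 10.4 kg.
Tool frame: the origin (TCP) lies midway between the tips of the shut fingers; the grasp point (between the pads) lies 19 mm behind it; z points along the fingers, y is the line along which they close (so a half turn about z gives the same grasp; the last joint's range is limited). The gripper opens to 87 mm and grips with 3 to 60 N. Pads are 19 mm wide; open, the fingers measure 117 mm over their backs; the gripper's body (75 mm by 190 mm) begins 51 mm behind the grasp point.
Start: joints at [1.147, 0.332, -0.065, 1.46, 0.022, 1.35, -0.088], TCP at [0.244, -0.575, 0.223] pointing down, gripper open.
Joint ranges: [-2.6, 2.6], [-0.5, 2.12], [-1.47, 1.34], [0.16, 2.42], [-1.27, 4.41], [0.06, 2.06], [-2.6, 2.6]. Speed limits (rad/s): [2.22, 2.22, 2.79, 2.79, 3.14, 3.14, 3.14].

INTERFACE

Orientations are given as a unit quaternion [x, y, z, w].
In Python, from bench import sensors, eyes, order gives the robot as it stands.
- The arm moves only by the tool arm_command, never from a script. Its argument "steps" is a list of rows, each an object with "rot": the turn, a rotation vector about the world's x, y, z in degrees, a list of three; "slide": the shift along the world's x, y, z in m, a list of three; "grip": the opening, from 0 (shut) to 1 (fully open). A call has exactly 8 rows; each row shifts and turns the commanded pose from where the row before left it; what a row does not reach is not made up. A row lasts 1/8 s, in which the tool goes at most 62.5 mm and 10.7 degrees, less where a joint would pass 70% of its speed; a pose out of reach is approached as far as the arm can. A call with a gripper value outside its range is refused whole. The fingers move at their own pace and stop on an object; "newtons" is the grip in N (left out, the last holds). Time passes only in rows, so rows that do not move let the fingers close, or fill a call up. It gives the time, the measured TCP pose, the force, the opening and the grip force at its end, in the units of the state.
- sensors.read_state(): the state, without advancing time (a new reading comes with each control period).
- eyes.camera(name): name is "side" or "top"; returns a dict with "pixels" (480x640x3 uint8, red, green, blue), "intrinsics" (3x3 intrinsics, pixels), "k1" (the pictures are not rectified: a ray, as slopes to the right and down, at radius r is drawn at 1 + k1 r^2 times it, then the intrinsics apply), "pose" (4x4, takes a point from camera to world coordinates). Camera axes: x right, y down, z forward; pixel columns grow to the right and rows downward; lengths in m; the calibration is good to about 2 mm. A picture is of the moment at which its call begins. There is no depth.
- order.close_job(): hands the job in; it is judged then, once.
Trained networks look in a picture, given as the dict that the camera call returned (one of the last four; its "shot" number tells which), for a name from the list of things; names that differ only in an ending like _2 or _b are one class to them, and where a whole thing is asked for, a point or a joint stands for the part that bears it (a point fixed in the world has none). Each returns a list of dicts, best first, with "conf" (0 to 1); they miss things now and then, are a little off and sometimes report something else, mostly with a low value. They report only what shows in the picture. A call takes as long as a camera call. They do not tell look-alikes from the thing itself.
- eyes.look_for(name, picture): "bbox" ([left, top, right, bottom] in pixels, round what is visible of it).
The state is a dict: "time": time; "joint_positions": joint angles; "joint_vel": joint speeds; "joint_torque": joint torques, N m; "ee_pos": TCP position; "eef_rot": TCP orientation; "ft_force": force on the tool from outside, world axes, zero at the start; "torque": the same for the moment, N m; "width": finger opening in m; "grip_force": force on a finger pad.
Only numpy, scipy, OpenCV 4.12 (cv2) and the standard library are available. Lean on these libraries where they do the work, as an engineer would, in place of code of your own. Each camera call takes 0.05 s, during which the arm holds its last target. There are 200 camera calls.

## Working session

There is one attempt and no reset: what is moved stays moved. The work goes in short steps, Python scripts to look and compute and a tool call to move; the robot and the scene stay as the last step left them, time stands still between calls to the robot, and variables do not carry over. Pictures are saved under pics/ and viewed, at most 10 in all, crops included, and the job is handed in when it is done.

Besides the shell and the picture viewer there is one more tool, called after "Call:" as name([rows], argument=value, ...), one row to a line, values as JSON. arm_command: Moves the arm, as the interface text tells. Its arguments: {"type":"object","properties":{"steps":{"type":"array","items":{"type":"object","properties":{"rot":{"type":"array","items":{"type":"number"}},"slide":{"type":"array","items":{"type":"number"}},"grip":{"type":"number"}}}},"newtons":{"type":"number"}},"required":["steps"]}

```bash
mkdir -p pics; cat > h.py <<'E'
import numpy as np, cv2
from bench import sensors, eyes, order
def undist(p,c):
    K=np.array(c["intrinsics"]);k=c["k1"]
    d=np.array([(p[0]-K[0,2])/K[0,0],(p[1]-K[1,2])/K[1,1]]);u=d.copy()
    for _ in range(30): u=d/(1+k*(u@u))
    return u
def ray(p,c):
    T=np.array(c["pose"]);u=undist(p,c);return T[:3,3],T[:3,:3]@np.array([u[0],u[1],1])
def onz(p,c,z):
    o,d=ray(p,c);return o+d*(z-o[2])/d[2]
def proj(P,c):
    T=np.array(c["pose"]);K=np.array(c["intrinsics"]);q=T[:3,:3].T@(np.array(P)-T[:3,3]);u=q[:2]/q[2]
    u=u*(1+c["k1"]*(u@u));return np.array([K[0,0]*u[0]+K[0,2],K[1,1]*u[1]+K[1,2]])
def save(c,n,crop=None,s=1):
    im=cv2.cvtColor(np.array(c["pixels"]),cv2.COLOR_RGB2BGR)
    if crop: im=im[crop[1]:crop[3],crop[0]:crop[2]]
    cv2.imwrite("pics/"+n,cv2.resize(im,None,fx=s,fy=s,interpolation=cv2.INTER_CUBIC))
E
python3 - <<'E'
from h import *
print({k:np.round(v,3) for k,v in sensors.read_state().items()})
for n in("top","side"):
    c=eyes.camera(n);save(c,n+"0.png");print(n,np.round(c["pose"],3).tolist(),np.round(c["intrinsics"],1).tolist(),c["k1"])
    for o in("leaf","leaf_bore","fixed_leaf","other_leaf","housing_top","lip"):
        for r in eyes.look_for(o,c)[:3]:
            b=r["bbox"];m=((b[0]+b[2])/2,(b[1]+b[3])/2);print(o,np.round(b),round(r["conf"],2),np.round(onz(m,c,.01),3))
E
```

```text
{'time': np.float64(0.0), 'joint_positions': array([ 1.147,  0.333, -0.065,  1.461,  0.022,  1.35 , -0.089]), 'joint_vel': array([ 0.001,  0.   , -0.002, -0.001, -0.002, -0.001,  0.   ]), 'joint_torque': array([-1.0000e-03, -6.2325e+01,  2.4000e-02, -3.8989e+01, -6.1000e-02,
        4.0000e-02,  0.0000e+00]), 'ee_pos': array([ 0.244, -0.575,  0.222]), 'eef_rot': array([ 0.98 ,  0.199, -0.   , -0.001]), 'ft_force': array([-0.356,  0.058, -0.601]), 'torque': array([ 0.008, -0.044,  0.033]), 'grip_force': np.float64(0.0), 'width': np.float64(0.087)}
top [[-0.001, -0.998, 0.059, 0.431], [-1.0, 0.001, 0.006, -0.012], [-0.006, -0.059, -0.998, 1.418], [0.0, 0.0, 0.0, 1.0]] [[522.2, 0.0, 318.3], [0.0, 522.2, 242.2], [0.0, 0.0, 1.0]] -0.06541655730059229
leaf [217. 252. 241. 288.] 0.67 [0.438 0.237 0.01 ]
leaf [244. 224. 284. 252.] 0.66 [0.525 0.144 0.01 ]
leaf [215. 164. 248. 195.] 0.66 [0.685 0.233 0.01 ]
leaf_bore [220. 254. 239. 288.] 0.94 [0.436 0.236 0.01 ]
leaf_bore [243. 222. 280. 258.] 0.8 [0.521 0.15  0.01 ]
leaf_bore [217. 304. 256. 327.] 0.75 [0.316 0.216 0.01 ]
fixed_leaf [289. 1
[... 446 characters left out ...]
] [[511.3, 0.0, 318.3], [0.0, 511.3, 237.6], [0.0, 0.0, 1.0]] -0.08236175250762916
leaf [243. 280. 279. 329.] 0.97 [0.522 0.145 0.01 ]
leaf [227. 342. 276. 391.] 0.95 [0.434 0.241 0.01 ]
leaf [289. 377. 332. 435.] 0.94 [0.306 0.216 0.01 ]
leaf_bore [248. 278. 276. 325.] 0.85 [0.525 0.14  0.01 ]
leaf_bore [231. 344. 277. 390.] 0.78 [0.43  0.239 0.01 ]
leaf_bore [152. 268. 202. 306.] 0.7 [0.673 0.241 0.01 ]
fixed_leaf [247. 201. 281. 233.] 0.96 [ 0.69  -0.007  0.01 ]
other_leaf [374. 208. 417. 245.] 0.83 [ 0.465 -0.192  0.01 ]
other_leaf [ 86. 277. 151. 355.] 0.2 [0.699 0.363 0.01 ]
housing_top [194. 171. 304. 254.] 0.59 [0.725 0.01  0.01 ]
lip [245. 199. 279. 230.] 0.73 [ 0.699 -0.008  0.01 ]
```

View pics/top0.png

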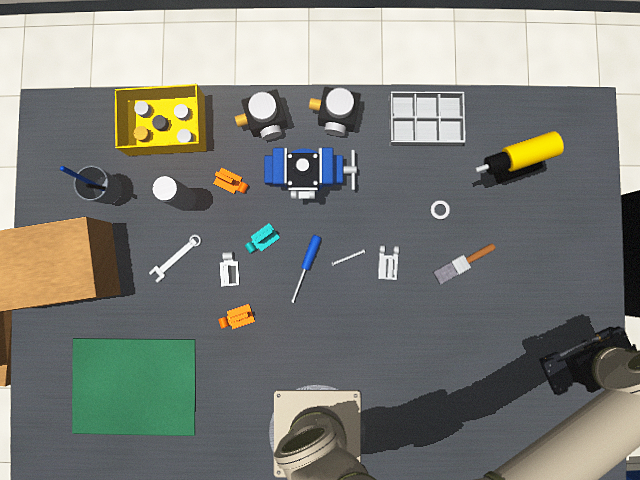

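View pics/side0.png

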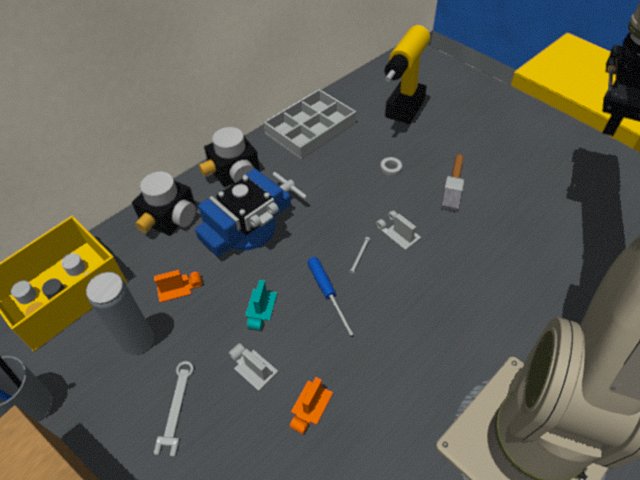

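The top view shows the steel single-knuckle leaf at about (229,270), knuckle towards +x. The fixed leaf is at (302,194) and the two-knuckle leaf at (388,263). The side view shows the leaf at (252,366) and the fixed leaf at (264,217). I'll zoom in on both.

```bash
python3 - <<'E'
from h import *
import pickle
t=eyes.camera("top");s=eyes.camera("side");pickle.dump((t,s),open("c0.pkl","wb"))
def crop(c,x,y,n=50):
    im=cv2.cvtColor(np.array(c["pixels"]),cv2.COLOR_RGB2BGR)[y:y+n*3//4,x:x+n]
    im=cv2.resize(im,(400,300),interpolation=cv2.INTER_CUBIC)
    for i in range(0,n,10):
        cv2.putText(im,str(x+i),(i*400//n,10),0,.35,(0,255,255),1);cv2.line(im,(i*400//n,12),(i*400//n,18),(0,255,255),1)
        if i<n*3//4: cv2.putText(im,str(y+i),(0,i*400//n+4),0,.35,(0,255,255),1)
    return im
a=np.hstack([crop(t,204,251),crop(t,278,172)]);b=np.hstack([crop(s,224,338,64),crop(s,232,190,64)])
cv2.imwrite("pics/z1.png",np.vstack([a,b]))
E
```

```text
(no output)
```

View pics/z1.png

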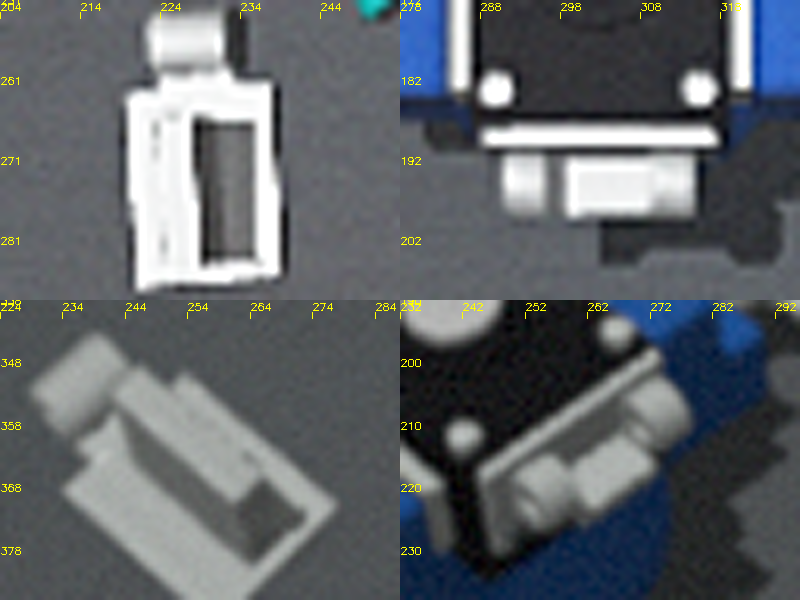

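```bash
cat > fit.py <<'E'
from h import *
from scipy.optimize import least_squares
import pickle
t,s=pickle.load(open("c0.pkl","rb"))
def W(p,P,z0):
    c,sn=np.cos(p[2]),np.sin(p[2]);return np.array([p[0]+c*P[0]-sn*P[1],p[1]+sn*P[0]+c*P[1],z0+P[2]])
def fit(obs,z0,g):
    f=lambda p:np.concatenate([proj(W(p,P,z0),c)-q for c,P,q in obs])
    r=least_squares(f,g,x_scale=[.01,.01,.1],loss="soft_l1");print(np.round(r.x,4),np.round(f(r.x).reshape(-1,2),1).tolist());return r.x
m=1e-3
L=[(t,(-35*m,25*m,5*m),(221.1,286.5)),(t,(-35*m,-25*m,5*m),(239.1,285.1)),(t,(29*m,-25*m,5*m),(238,261.1)),(t,(29*m,25*m,5*m),(219.9,262.4)),(t,(45*m,0,13*m),(227.4,255.9))]
Ls=[(s,(29*m,25*m,5*m),(234.4,368.4)),(s,(-35*m,-25*m,5*m),(277.9,371.1)),(s,(29*m,-25*m,5*m),(253.6,349.5))]
fit(L,0,[.43,.23,0]);fit(Ls,0,[.43,.23,0]);pl=fit(L+Ls,0,[.43,.23,0])
F=[(t,(0,y*m,6*m),(u,194.6)) for y,u in((30,290.75),(16,296.4),(-16,309.25),(-30,314.9))]
pf=fit(F,.105,[.64,.02,0])
def draw(im,c,x0,y0,k,p,z0,segs):
    for a,b in segs:
        A,B=[tuple(int(v) for v in (proj(W(p,np.array(q)*m,z0),c)-[x0,y0]+.5)*k) for q in(a,b)];cv2.line(im,A,B,(0,0,255),1)
def circ(y,x,z,r=11):
    a=np.linspace(0,2*np.pi,17);P=[(x+r*np.cos(i),y,z+r*np.sin(i)) for i in a];return list(zip(P[:-1],P[1:]))
def box(x0,x1,y0,y1,z):
    P=[(x0,y0,z),(x1,y0,z),(x1,y1,z),(x0,y1,z)];return list(zip(P,P[1:]+P[:1]))
SL=box(-35,29,-25,25,5)+box(-30,20,-6,6,51)+circ(13,45,11)+circ(-13,45,11)
SF=sum([circ(y,0,0) for y in(-30,-16,16,30)],[])+[((-8,-16,-11),(-8,16,-11)),((11,-16,-11),(11,16,-11))]
def view(c,x,y,n,p,z0,segs):
    im=cv2.cvtColor(np.array(c["pixels"]),cv2.COLOR_RGB2BGR)[y:y+n*3//4,x:x+n];k=400/n
    im=cv2.resize(im,(400,300),interpolation=cv2.INTER_CUBIC);draw(im,c,x,y,k,p,z0,segs);return im
if __name__=="__main__":
    print(pl,pf)
    cv2.imwrite("pics/z2.png",np.vstack([np.hstack([view(t,204,251,52,pl,0,SL),view(t,278,172,52,pf,.105,SF)]),np.hstack([view(s,224,338,64,pl,0,SL),view(s,232,190,64,pf,.105,SF)])]))
E
python3 fit.py
```

```text
[0.4312 0.2374 0.0704] [[-0.1, -0.3], [0.2, -0.2], [-0.2, 0.2], [-0.4, 0.2], [0.4, 0.1]]
[0.4287 0.2393 0.0706] [[-0.4, -0.1], [0.3, -0.1], [0.1, 0.1]]
[0.43   0.2384 0.0678] [[-0.5, 0.1], [-0.2, 0.3], [-0.5, 0.7], [-0.7, 0.6], [0.1, 0.5], [-0.5, -1.0], [0.2, -0.8], [0.1, -0.7]]
[ 0.6278  0.0346 -0.0019] [[0.2, 0.0], [0.1, -0.0], [-0.1, -0.0], [-0.2, 0.0]]
[0.42999939 0.2384092  0.06780034] [ 0.62777212  0.03455727 -0.00192125]
```

View pics/z2.png

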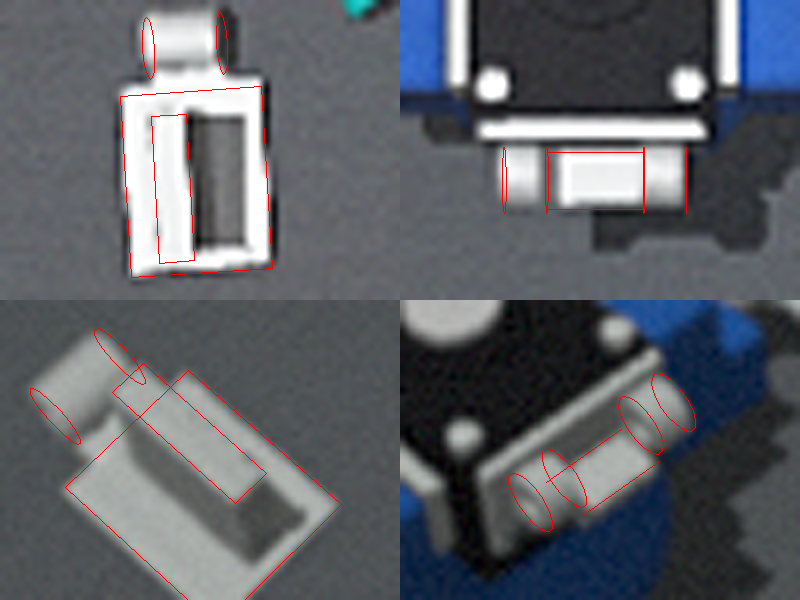

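The overlay agrees in both views to about 1–2 mm. Leaf origin is about (0.431,0.238) with yaw 0.07. The fixed bore is about (0.628,0.035) with yaw 0. Moving over now.

Call:
arm_command([
  {"slide": [0.03, 0.045, 0], "rot": [0, 0, -2.4], "grip": 1},
  {"slide": [0.03, 0.045, 0], "rot": [0, 0, -2.4], "grip": 1},
  {"slide": [0.03, 0.045, 0], "rot": [0, 0, -2.4], "grip": 1},
  {"slide": [0.03, 0.045, 0], "rot": [0, 0, -2.4], "grip": 1},
  {"slide": [0.03, 0.045, 0], "rot": [0, 0, -2.4], "grip": 1},
  {"slide": [0.03, 0.045, 0], "rot": [0, 0, -2.4], "grip": 1},
  {"slide": [0.03, 0.045, 0], "rot": [0, 0, -2.4], "grip": 1},
  {"slide": [0.03, 0.045, 0], "rot": [0, 0, -2.1], "grip": 1},
], newtons=30)

```text
time: 1.8
ee_pos: [0.4847, -0.214, 0.2229]
eef_rot: [0.999, 0.035, 0.0, 0.0]
ft_force: [0.2, -0.7, 0.4]
width: 0.0869
grip_force: 0.0
```

Call:
arm_command([
  {"slide": [-0.005, 0.055, 0], "grip": 1},
  {"slide": [-0.005, 0.055, 0], "grip": 1},
  {"slide": [-0.005, 0.055, 0], "grip": 1},
  {"slide": [-0.005, 0.055, 0], "grip": 1},
  {"slide": [-0.005, 0.055, 0], "grip": 1},
  {"slide": [-0.005, 0.055, 0], "grip": 1},
  {"slide": [-0.005, 0.055, 0], "grip": 1},
  {"slide": [0, 0, 0], "grip": 1},
])

```text
schema error: expected keys rot, slide, grip
```

Call:
arm_command([
  {"slide": [-0.0075, 0.0565, 0], "rot": [0, 0, 0], "grip": 1},
  {"slide": [-0.0075, 0.0565, 0], "rot": [0, 0, 0], "grip": 1},
  {"slide": [-0.0075, 0.0565, 0], "rot": [0, 0, 0], "grip": 1},
  {"slide": [-0.0075, 0.0565, 0], "rot": [0, 0, 0], "grip": 1},
  {"slide": [-0.0075, 0.0565, 0], "rot": [0, 0, 0], "grip": 1},
  {"slide": [-0.0075, 0.0565, 0], "rot": [0, 0, 0], "grip": 1},
  {"slide": [-0.0075, 0.0565, 0], "rot": [0, 0, 0], "grip": 1},
  {"slide": [-0.0075, 0.0565, 0], "rot": [0, 0, 0], "grip": 1},
])

```text
time: 2.8
ee_pos: [0.4235, 0.2381, 0.223]
eef_rot: [0.999, 0.035, 0.001, 0.0]
ft_force: [0.4, 0.5, 0.0]
width: 0.0871
grip_force: 0.0
```

Call:
arm_command([
  {"slide": [0, 0, -0.03], "rot": [0, 0, 0], "grip": 1},
  {"slide": [0, 0, -0.03], "rot": [0, 0, 0], "grip": 1},
  {"slide": [0, 0, -0.03], "rot": [0, 0, 0], "grip": 1},
  {"slide": [0, 0, -0.02], "rot": [0, 0, 0], "grip": 1},
  {"slide": [0, 0, -0.01], "rot": [0, 0, 0], "grip": 1},
  {"slide": [0, 0, 0], "rot": [0, 0, 0], "grip": 1},
  {"slide": [0, 0, 0], "rot": [0, 0, 0], "grip": 1},
  {"slide": [0, 0, 0], "rot": [0, 0, 0], "grip": 1},
])

```text
time: 3.8
ee_pos: [0.4243, 0.2367, 0.1033]
eef_rot: [0.999, 0.035, 0.001, -0.0]
ft_force: [0.3, 0.0, 0.3]
width: 0.0873
grip_force: 0.0
```

```bash
python3 - <<'E'
from h import *
s=eyes.camera("side");save(s,"s1.png",(160,270,360,420),4);st=sensors.read_state();print(st["ee_pos"],st["eef_rot"])
E
```

```text
[0.42423622 0.23665422 0.1031793 ] [ 9.99372993e-01  3.54025627e-02  5.24726164e-04 -6.01230901e-05]
```

View pics/s1.png

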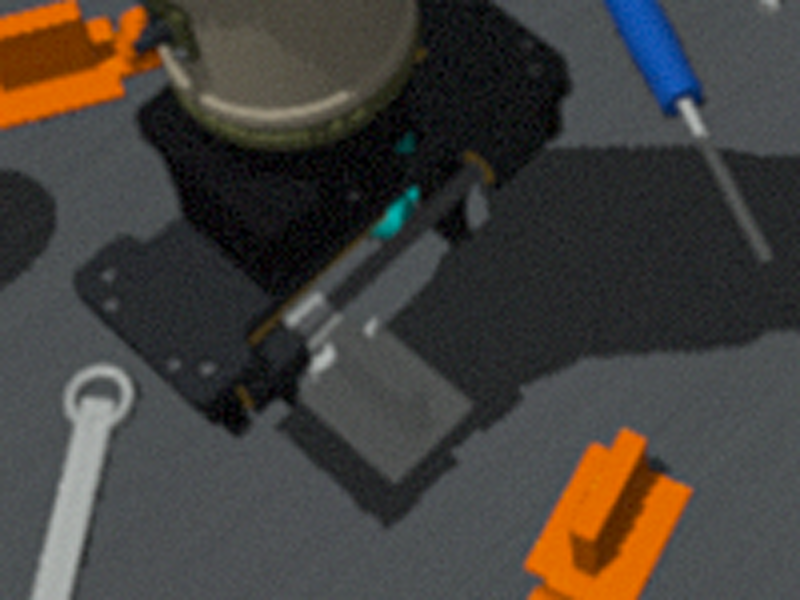

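The gripper is over the leaf with a finger on either side of the rib and nothing else under it. Descending, then closing.

Call:
arm_command([
  {"slide": [0, 0.001, -0.03], "rot": [0, 0, 0], "grip": 1},
  {"slide": [0, 0, -0.03], "rot": [0, 0, 0], "grip": 1},
  {"slide": [0, 0, -0.02], "rot": [0, 0, 0], "grip": 1},
  {"slide": [0, 0, -0.01], "rot": [0, 0, 0], "grip": 1},
  {"slide": [0, 0, 0], "rot": [0, 0, 0], "grip": 1},
  {"slide": [0, 0, 0], "rot": [0, 0, 0], "grip": 0.5},
  {"slide": [0, 0, 0], "rot": [0, 0, 0], "grip": 0.3},
  {"slide": [0, 0, 0], "rot": [0, 0, 0], "grip": 0},
], newtons=40)

```text
time: 4.85
ee_pos: [0.4242, 0.2376, 0.013]
eef_rot: [0.999, 0.035, 0.0, -0.0]
ft_force: [0.4, 0.0, 1.1]
width: 0.0647
grip_force: 0.0
```

Call:
arm_command([
  {"slide": [0, 0, 0], "rot": [0, 0, 0], "grip": 0},
  {"slide": [0, 0, 0], "rot": [0, 0, 0], "grip": 0},
  {"slide": [0, 0, 0], "rot": [0, 0, 0], "grip": 0},
  {"slide": [0, 0, 0], "rot": [0, 0, 0], "grip": 0},
  {"slide": [0, 0, 0], "rot": [0, 0, 0], "grip": 0},
  {"slide": [0, 0, 0], "rot": [0, 0, 0], "grip": 0},
  {"slide": [0, 0, 0], "rot": [0, 0, 0], "grip": 0},
  {"slide": [0, 0, 0], "rot": [0, 0, 0], "grip": 0},
])

```text
time: 5.85
ee_pos: [0.4239, 0.2375, 0.0126]
eef_rot: [0.999, 0.035, 0.0, 0.0]
ft_force: [0.8, -0.2, -0.9]
width: 0.0116
grip_force: 40.0
```

Call:
arm_command([
  {"slide": [0, 0, 0.01], "rot": [0, 0, 0], "grip": 0},
  {"slide": [0, 0, 0.02], "rot": [0, 0, -0.5], "grip": 0},
  {"slide": [0, 0, 0.03], "rot": [0, 0, -0.5], "grip": 0},
  {"slide": [0, 0, 0.03], "rot": [0, 0, -1], "grip": 0},
  {"slide": [0, 0, 0.03], "rot": [0, 0, -1], "grip": 0},
  {"slide": [0, 0, 0.02], "rot": [0, 0, -1], "grip": 0},
  {"slide": [0, 0, 0.01], "rot": [0, 0, 0], "grip": 0},
  {"slide": [0, 0, 0], "rot": [0, 0, 0], "grip": 0},
])

```text
time: 6.85
ee_pos: [0.4241, 0.2377, 0.1633]
eef_rot: [1.0, 0.001, 0.001, -0.0]
ft_force: [-0.6, 0.4, -3.3]
width: 0.0116
grip_force: 40.0
```

Call:
arm_command([
  {"slide": [0.01, -0.02, 0], "rot": [0, 0, 0], "grip": 0},
  {"slide": [0.015, -0.035, 0], "rot": [0, 0, 0], "grip": 0},
  {"slide": [0.015, -0.035, 0], "rot": [0, 0, 0], "grip": 0},
  {"slide": [0.015, -0.035, 0], "rot": [0, 0, 0], "grip": 0},
  {"slide": [0.015, -0.035, 0], "rot": [0, 0, 0], "grip": 0},
  {"slide": [0.015, -0.03, 0], "rot": [0, 0, 0], "grip": 0},
  {"slide": [0.01, -0.013, 0], "rot": [0, 0, 0], "grip": 0},
  {"slide": [0, 0, 0], "rot": [0, 0, 0], "grip": 0},
])

```text
time: 7.85
ee_pos: [0.5188, 0.0344, 0.1619]
eef_rot: [1.0, 0.0, -0.001, -0.0]
ft_force: [0.1, 0.2, -3.5]
width: 0.0116
grip_force: 40.0
```

```bash
python3 - <<'E'
from fit import *
st=sensors.read_state();e=st["ee_pos"];print(e,st["eef_rot"],st["ft_force"],st["width"])
t=eyes.camera("top");s=eyes.camera("side");pickle.dump((t,s),open("c1.pkl","wb"))
p=[e[0]+.0055,e[1],0.0]
z=e[2]-.0126
x,y=[int(v) for v in proj([p[0]+.04,p[1],z],t)];x2,y2=[int(v) for v in proj([p[0]+.04,p[1],z],s)]
a=[]
for c,u,v in((t,x,y),(s,x2,y2)):
    im=view(c,u-40,v-30,80,p,z,SL);raw=view(c,u-40,v-30,80,p,z,[]);a.append(np.hstack([im,raw]))
cv2.imwrite("pics/z3.png",np.vstack(a));print(x-40,y-30,x2-40,y2-30)
E
```

```text
[0.4312 0.2374 0.0704] [[-0.1, -0.3], [0.2, -0.2], [-0.2, 0.2], [-0.4, 0.2], [0.4, 0.1]]
[0.4287 0.2393 0.0706] [[-0.4, -0.1], [0.3, -0.1], [0.1, 0.1]]
[0.43   0.2384 0.0678] [[-0.5, 0.1], [-0.2, 0.3], [-0.5, 0.7], [-0.7, 0.6], [0.1, 0.5], [-0.5, -1.0], [0.2, -0.8], [0.1, -0.7]]
[ 0.6278  0.0346 -0.0019] [[0.2, 0.0], [0.1, -0.0], [-0.1, -0.0], [-0.2, 0.0]]
[0.51880574 0.03444576 0.16187954] [ 9.99999758e-01  1.21168714e-04 -6.19694456e-04 -2.91035515e-04] [ 0.06659018  0.1916959  -3.5005627 ] 0.011631996215590355
262 188 243 186
```

View pics/z3.png

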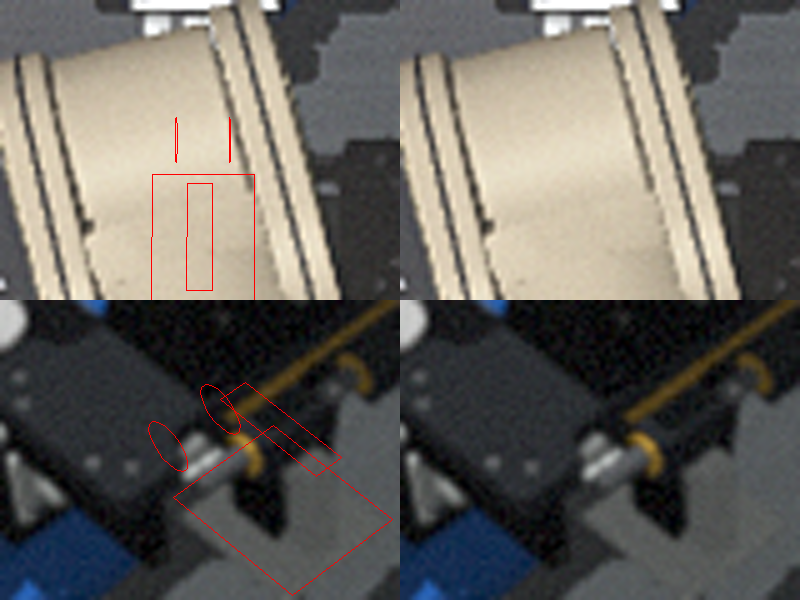

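The projected leaf model matches the held leaf in the side view, with the plate corners in place and the leaf level. The fixed knuckles are just ahead. Approaching to just in front of the gap.

Call:
arm_command([
  {"slide": [0.008, 0.001, -0.008], "rot": [0, 0, 0], "grip": 0},
  {"slide": [0.008, 0, -0.012], "rot": [0, 0, 0], "grip": 0},
  {"slide": [0.008, 0, -0.012], "rot": [0, 0, 0], "grip": 0},
  {"slide": [0.005, 0, -0.01], "rot": [0, 0, 0], "grip": 0},
  {"slide": [0.003, 0, -0.005], "rot": [0, 0, 0], "grip": 0},
  {"slide": [0, 0, 0], "rot": [0, 0, 0], "grip": 0},
  {"slide": [0, 0, 0], "rot": [0, 0, 0], "grip": 0},
  {"slide": [0, 0, 0], "rot": [0, 0, 0], "grip": 0},
])

```text
time: 8.95
ee_pos: [0.551, 0.0355, 0.116]
eef_rot: [1.0, 0.001, 0.0, 0.0]
ft_force: [-0.9, -0.1, -3.4]
width: 0.0119
grip_force: 40.0
```

```bash
python3 - <<'E'
from fit import *
st=sensors.read_state();e=st["ee_pos"];print(e,st["eef_rot"],st["ft_force"],st["torque"])
s=eyes.camera("side");p=[e[0]+.0055,e[1],0.0];z=e[2]-.0126
c=s;u,v=[int(v) for v in proj([p[0]+.05,p[1],z+.02],s)]
a=view(s,u-32,v-24,64,p,z,SL);draw(a,s,u-32,v-24,400/64,[.629,.0357,0],.105,SF)
cv2.imwrite("pics/z4.png",cv2.resize(np.hstack([a,view(s,u-32,v-24,64,p,z,[])]),None,fx=1,fy=1))
E
```

```text
[0.4312 0.2374 0.0704] [[-0.1, -0.3], [0.2, -0.2], [-0.2, 0.2], [-0.4, 0.2], [0.4, 0.1]]
[0.4287 0.2393 0.0706] [[-0.4, -0.1], [0.3, -0.1], [0.1, 0.1]]
[0.43   0.2384 0.0678] [[-0.5, 0.1], [-0.2, 0.3], [-0.5, 0.7], [-0.7, 0.6], [0.1, 0.5], [-0.5, -1.0], [0.2, -0.8], [0.1, -0.7]]
[ 0.6278  0.0346 -0.0019] [[0.2, 0.0], [0.1, -0.0], [-0.1, -0.0], [-0.2, 0.0]]
[0.55099873 0.0354916  0.11602774] [9.99999780e-01 5.38244128e-04 3.67802813e-04 1.19224809e-04] [-0.8972108  -0.12734801 -3.41147225] [ 0.02262179 -0.01472311  0.0244834 ]
```

View pics/z4.png

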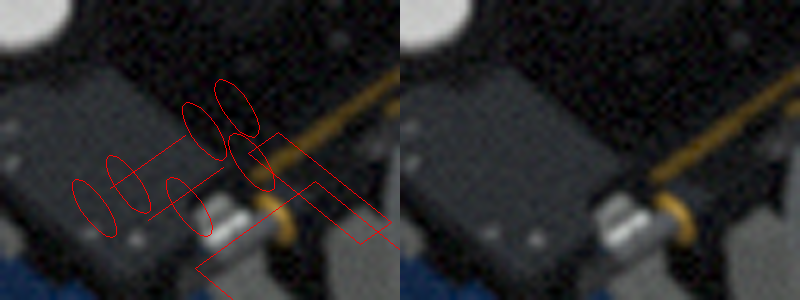

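The gripper body hides the knuckles in this view, so from here I'll go by feel.

Call:
arm_command([
  {"slide": [0.003, 0, 0], "rot": [0, 0, 0], "grip": 0},
  {"slide": [0.003, 0, 0], "rot": [0, 0, 0], "grip": 0},
  {"slide": [0.003, 0, 0], "rot": [0, 0, 0], "grip": 0},
  {"slide": [0.003, 0, 0], "rot": [0, 0, 0], "grip": 0},
  {"slide": [0.003, 0, 0], "rot": [0, 0, 0], "grip": 0},
  {"slide": [0.001, 0, 0], "rot": [0, 0, 0], "grip": 0},
  {"slide": [0, 0, 0], "rot": [0, 0, 0], "grip": 0},
  {"slide": [0, 0, 0], "rot": [0, 0, 0], "grip": 0},
])

```text
time: 10.0
ee_pos: [0.5668, 0.0355, 0.1156]
eef_rot: [1.0, 0.001, -0.0, 0.0]
ft_force: [0.2, 0.1, -2.1]
width: 0.0116
grip_force: 40.0
```

Call:
arm_command([
  {"slide": [0.002, 0, 0], "rot": [0, 0, 0], "grip": 0},
  {"slide": [0.002, 0, 0], "rot": [0, 0, 0], "grip": 0},
  {"slide": [0, 0, -0.002], "rot": [0, 0, 0], "grip": 0},
  {"slide": [0, 0, -0.002], "rot": [0, 0, 0], "grip": 0},
  {"slide": [0, 0, -0.001], "rot": [0, 0, 0], "grip": 0},
  {"slide": [0, 0, -0.001], "rot": [0, 0, 0], "grip": 0},
  {"slide": [0, 0, 0], "rot": [0, 0, 0], "grip": 0},
  {"slide": [0, 0, 0], "rot": [0, 0, 0], "grip": 0},
])

```text
time: 11.0
ee_pos: [0.5709, 0.0355, 0.1096]
eef_rot: [1.0, 0.001, 0.0, 0.0]
ft_force: [-0.4, -0.2, -3.2]
width: 0.0122
grip_force: 40.0
```

Call:
arm_command([
  {"slide": [0, 0, -0.001], "rot": [0, 0, 0], "grip": 0},
  {"slide": [0, 0, 0], "rot": [0, 0, 0], "grip": 0},
  {"slide": [0, 0, -0.001], "rot": [0, 0, 0], "grip": 0},
  {"slide": [0, 0, 0], "rot": [0, 0, 0], "grip": 0},
  {"slide": [0, 0, -0.0005], "rot": [0, 0, 0], "grip": 0},
  {"slide": [0, 0, 0], "rot": [0, 0, 0], "grip": 0},
  {"slide": [0, 0, 0], "rot": [0, 0, 0], "grip": 0},
  {"slide": [0, 0, 0], "rot": [0, 0, 0], "grip": 0},
])

```text
time: 12.0
ee_pos: [0.5709, 0.0355, 0.1071]
eef_rot: [1.0, 0.001, 0.0, 0.0]
ft_force: [0.3, 0.4, -3.8]
width: 0.0118
grip_force: 40.0
```

Call:
arm_command([
  {"slide": [0, 0, -0.0005], "rot": [0, 0, 0], "grip": 0},
  {"slide": [0, 0, 0], "rot": [0, 0, 0], "grip": 0},
  {"slide": [0, 0, -0.0005], "rot": [0, 0, 0], "grip": 0},
  {"slide": [0, 0, 0], "rot": [0, 0, 0], "grip": 0},
  {"slide": [0, 0, -0.0005], "rot": [0, 0, 0], "grip": 0},
  {"slide": [0, 0, 0], "rot": [0, 0, 0], "grip": 0},
  {"slide": [0, 0, 0], "rot": [0, 0, 0], "grip": 0},
  {"slide": [0, 0, 0], "rot": [0, 0, 0], "grip": 0},
])

```text
time: 13.0
ee_pos: [0.571, 0.0356, 0.1059]
eef_rot: [1.0, 0.001, 0.0, 0.0]
ft_force: [-3.4, -0.8, 5.5]
width: 0.0118
grip_force: 40.0
```

Contact with the lip came at z≈0.106, as expected. Easing the push slightly and moving in.

Call:
arm_command([
  {"slide": [0, 0, 0.0003], "rot": [0, 0, 0], "grip": 0},
  {"slide": [0.001, 0, 0], "rot": [0, 0, 0], "grip": 0},
  {"slide": [0.001, 0, 0], "rot": [0, 0, 0], "grip": 0},
  {"slide": [0.001, 0, 0], "rot": [0, 0, 0], "grip": 0},
  {"slide": [0.001, 0, 0], "rot": [0, 0, 0], "grip": 0},
  {"slide": [0, 0, 0], "rot": [0, 0, 0], "grip": 0},
  {"slide": [0, 0, 0], "rot": [0, 0, 0], "grip": 0},
  {"slide": [0, 0, 0], "rot": [0, 0, 0], "grip": 0},
])

```text
time: 14.0
ee_pos: [0.5711, 0.0357, 0.1057]
eef_rot: [1.0, 0.001, -0.004, 0.001]
ft_force: [-24.5, -0.8, 19.4]
width: 0.0118
grip_force: 40.0
```

```bash
python3 - <<'E' | tail -4
from fit import *
st=sensors.read_state();e=st["ee_pos"];print(e,st["eef_rot"],st["ft_force"],st["torque"],st["joint_torque"])
E
```

```text
[0.43   0.2384 0.0678] [[-0.5, 0.1], [-0.2, 0.3], [-0.5, 0.7], [-0.7, 0.6], [0.1, 0.5], [-0.5, -1.0], [0.2, -0.8], [0.1, -0.7]]
[ 0.6278  0.0346 -0.0019] [[0.2, 0.0], [0.1, -0.0], [-0.1, -0.0], [-0.2, 0.0]]
[0.57114622 0.03565689 0.10570304] [ 9.99991394e-01  8.44457644e-04 -3.99194954e-03  7.50143213e-04] [-24.50410606  -0.82018855  19.44176246] [-0.26617561  4.80304924 -0.06307425] [ 8.09644139e-02 -4.86685932e+01 -5.54684803e+00 -3.98063958e+01
  1.78863544e+00 -7.51941204e+00  4.50755702e-02]
```

Call:
arm_command([
  {"slide": [-0.002, 0, 0], "rot": [0, 0, 0], "grip": 0},
  {"slide": [-0.002, 0, 0], "rot": [0, 0, 0], "grip": 0},
  {"slide": [0, 0, 0], "rot": [0, 0, 0], "grip": 0},
  {"slide": [0, 0, 0], "rot": [0, 0, 0], "grip": 0},
  {"slide": [0, 0, 0], "rot": [0, 0, 0], "grip": 0},
  {"slide": [0, 0, 0], "rot": [0, 0, 0], "grip": 0},
  {"slide": [0, 0, 0], "rot": [0, 0, 0], "grip": 0},
  {"slide": [0, 0, 0], "rot": [0, 0, 0], "grip": 0},
])

```text
time: 15.0
ee_pos: [0.5707, 0.0356, 0.1057]
eef_rot: [1.0, 0.001, -0.0, 0.0]
ft_force: [-2.7, 0.5, 0.9]
width: 0.0117
grip_force: 40.0
```

```bash
python3 - <<'E' | tail -4
from fit import *
st=sensors.read_state();e=st["ee_pos"];print(e,st["eef_rot"],st["ft_force"],st["torque"])
t=eyes.camera("top");s=eyes.camera("side");pickle.dump((t,s),open("c2.pkl","wb"))
def cr(c,x,y,w,h,W,H):
    im=cv2.cvtColor(np.array(c["pixels"]),cv2.COLOR_RGB2BGR)[y:y+h,x:x+w].astype(float)
    im=(255*(im/255)**.6).astype(np.uint8);return cv2.resize(im,(W,H),interpolation=cv2.INTER_CUBIC)
cv2.imwrite("pics/z5.png",np.hstack([cr(t,255,165,100,150,400,600),cr(s,215,180,80,120,400,600)]))
E
```

```text
[0.4287 0.2393 0.0706] [[-0.4, -0.1], [0.3, -0.1], [0.1, 0.1]]
[0.43   0.2384 0.0678] [[-0.5, 0.1], [-0.2, 0.3], [-0.5, 0.7], [-0.7, 0.6], [0.1, 0.5], [-0.5, -1.0], [0.2, -0.8], [0.1, -0.7]]
[ 0.6278  0.0346 -0.0019] [[0.2, 0.0], [0.1, -0.0], [-0.1, -0.0], [-0.2, 0.0]]
[0.57073963 0.03556332 0.10572399] [ 9.99999812e-01  5.89661941e-04 -1.68587545e-04  1.12082062e-05] [-2.69753755  0.49970222  0.9219495 ] [0.1894154  0.63664284 0.05008796]
```

View pics/z5.png

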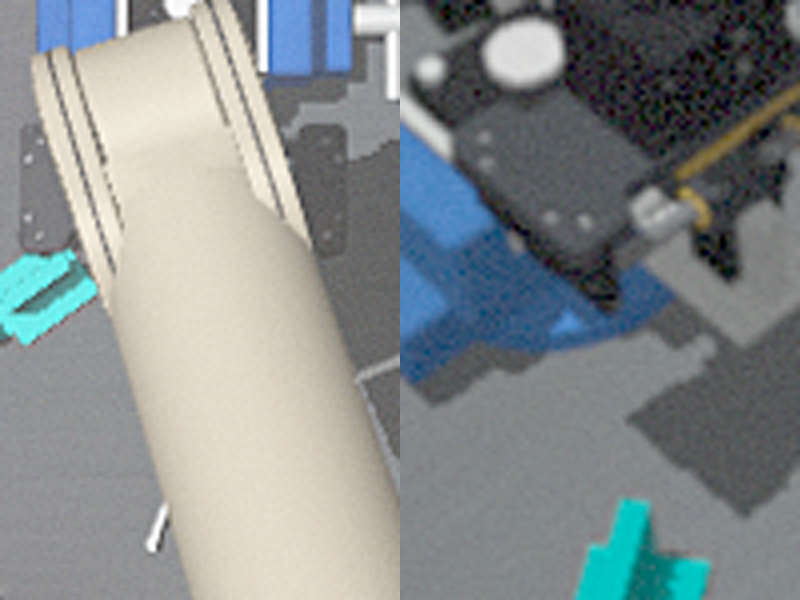

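Backing off and descending both gave a combined −x/+z force. That fits the round knuckle sitting on the lip's front edge, so it is a few mm short in x. I'll raise it, move further in, then try again.

Call:
arm_command([
  {"slide": [0, 0, 0.002], "rot": [0, 0, 0], "grip": 0},
  {"slide": [0, 0, 0.002], "rot": [0, 0, 0], "grip": 0},
  {"slide": [0.001, 0, 0], "rot": [0, 0, 0], "grip": 0},
  {"slide": [0.001, 0, 0], "rot": [0, 0, 0], "grip": 0},
  {"slide": [0.001, 0, 0], "rot": [0, 0, 0], "grip": 0},
  {"slide": [0.001, 0, 0], "rot": [0, 0, 0], "grip": 0},
  {"slide": [0, 0, 0], "rot": [0, 0, 0], "grip": 0},
  {"slide": [0, 0, 0], "rot": [0, 0, 0], "grip": 0},
])

```text
time: 16.1
ee_pos: [0.5749, 0.0355, 0.1098]
eef_rot: [1.0, 0.001, -0.0, 0.0]
ft_force: [0.1, -1.2, -4.3]
width: 0.0118
grip_force: 40.0
```

Free. Moving on, still above the lip, to find the face.

Call:
arm_command([
  {"slide": [0.001, 0, 0], "rot": [0, 0, 0], "grip": 0},
  {"slide": [0.001, 0, 0], "rot": [0, 0, 0], "grip": 0},
  {"slide": [0, 0, 0], "rot": [0, 0, 0], "grip": 0},
  {"slide": [0, 0, -0.001], "rot": [0, 0, 0], "grip": 0},
  {"slide": [0, 0, -0.001], "rot": [0, 0, 0], "grip": 0},
  {"slide": [0, 0, 0], "rot": [0, 0, 0], "grip": 0},
  {"slide": [0, 0, 0], "rot": [0, 0, 0], "grip": 0},
  {"slide": [0, 0, 0], "rot": [0, 0, 0], "grip": 0},
])

```text
time: 17.1
ee_pos: [0.5769, 0.0355, 0.1079]
eef_rot: [1.0, 0.001, 0.0, 0.0]
ft_force: [-0.0, 1.0, -3.1]
width: 0.012
grip_force: 40.0
```

Call:
arm_command([
  {"slide": [0, 0, -0.0005], "rot": [0, 0, 0], "grip": 0},
  {"slide": [0, 0, 0], "rot": [0, 0, 0], "grip": 0},
  {"slide": [0, 0, -0.0005], "rot": [0, 0, 0], "grip": 0},
  {"slide": [0, 0, 0], "rot": [0, 0, 0], "grip": 0},
  {"slide": [0, 0, -0.0003], "rot": [0, 0, 0], "grip": 0},
  {"slide": [0, 0, 0], "rot": [0, 0, 0], "grip": 0},
  {"slide": [0, 0, 0], "rot": [0, 0, 0], "grip": 0},
  {"slide": [0, 0, 0], "rot": [0, 0, 0], "grip": 0},
])

```text
time: 18.1
ee_pos: [0.5769, 0.0355, 0.1066]
eef_rot: [1.0, 0.001, 0.0, 0.0]
ft_force: [0.1, -0.4, -3.8]
width: 0.0115
grip_force: 40.0
```

Call:
arm_command([
  {"slide": [0, 0, -0.0004], "rot": [0, 0, 0], "grip": 0},
  {"slide": [0, 0, 0], "rot": [0, 0, 0], "grip": 0},
  {"slide": [0, 0, -0.0004], "rot": [0, 0, 0], "grip": 0},
  {"slide": [0, 0, 0], "rot": [0, 0, 0], "grip": 0},
  {"slide": [0, 0, 0], "rot": [0, 0, 0], "grip": 0},
  {"slide": [0, 0, 0], "rot": [0, 0, 0], "grip": 0},
  {"slide": [0, 0, 0], "rot": [0, 0, 0], "grip": 0},
  {"slide": [0, 0, 0], "rot": [0, 0, 0], "grip": 0},
])

```text
time: 19.1
ee_pos: [0.5769, 0.0355, 0.106]
eef_rot: [1.0, 0.001, 0.0, 0.0]
ft_force: [-5.0, -0.1, 5.2]
width: 0.0118
grip_force: 40.0
```

Contact is at the same height (0.106) 6 mm further in, so this is the flat lip top, and the −x force is friction. I'll lift by 1 mm, go in to find the face, then lower.

Call:
arm_command([
  {"slide": [0, 0, 0.001], "rot": [0, 0, 0], "grip": 0},
  {"slide": [0, 0, 0], "rot": [0, 0, 0], "grip": 0},
  {"slide": [0.001, 0, 0], "rot": [0, 0, 0], "grip": 0},
  {"slide": [0.001, 0, 0], "rot": [0, 0, 0], "grip": 0},
  {"slide": [0, 0, 0], "rot": [0, 0, 0], "grip": 0},
  {"slide": [0, 0, 0], "rot": [0, 0, 0], "grip": 0},
  {"slide": [0, 0, 0], "rot": [0, 0, 0], "grip": 0},
  {"slide": [0, 0, 0], "rot": [0, 0, 0], "grip": 0},
])

```text
time: 20.1
ee_pos: [0.5772, 0.0354, 0.1063]
eef_rot: [1.0, 0.001, -0.002, 0.0]
ft_force: [-9.0, -0.5, 3.1]
width: 0.0119
grip_force: 40.0
```

Call:
arm_command([
  {"slide": [0.001, 0, 0], "rot": [0, 0, 0], "grip": 0},
  {"slide": [0, 0, 0], "rot": [0, 0, 0], "grip": 0},
  {"slide": [0, 0, 0], "rot": [0, 0, 0], "grip": 0},
  {"slide": [0.001, 0, 0], "rot": [0, 0, 0], "grip": 0},
  {"slide": [0, 0, 0], "rot": [0, 0, 0], "grip": 0},
  {"slide": [0, 0, 0], "rot": [0, 0, 0], "grip": 0},
  {"slide": [0, 0, 0], "rot": [0, 0, 0], "grip": 0},
  {"slide": [0, 0, 0], "rot": [0, 0, 0], "grip": 0},
])

```text
time: 21.1
ee_pos: [0.5773, 0.0355, 0.1063]
eef_rot: [1.0, 0.001, -0.004, 0.001]
ft_force: [-21.0, -1.6, 11.7]
width: 0.0117
grip_force: 40.0
```

Stopped at x≈0.577, which is where I predicted the face. To tell face from friction I'll lift clear of the lip and push in again.

Call:
arm_command([
  {"slide": [-0.004, 0, 0.001], "rot": [0, 0, 0], "grip": 0},
  {"slide": [0, 0, 0.002], "rot": [0, 0, 0], "grip": 0},
  {"slide": [0.001, 0, 0], "rot": [0, 0, 0], "grip": 0},
  {"slide": [0.001, 0, 0], "rot": [0, 0, 0], "grip": 0},
  {"slide": [0.001, 0, 0], "rot": [0, 0, 0], "grip": 0},
  {"slide": [0, 0, 0], "rot": [0, 0, 0], "grip": 0},
  {"slide": [0, 0, 0], "rot": [0, 0, 0], "grip": 0},
  {"slide": [0, 0, 0], "rot": [0, 0, 0], "grip": 0},
])

```text
time: 22.1
ee_pos: [0.5772, 0.0356, 0.1094]
eef_rot: [1.0, 0.001, -0.003, 0.001]
ft_force: [-17.3, -1.4, 7.8]
width: 0.0119
grip_force: 40.0
```

Blocked at the same x with the lip clear, so this is the face. Now settling lightly into the corner: back off, down onto the lip, in gently.

Call:
arm_command([
  {"slide": [-0.0035, 0, 0], "rot": [0, 0, 0], "grip": 0},
  {"slide": [0, 0, -0.002], "rot": [0, 0, 0], "grip": 0},
  {"slide": [0, 0, -0.001], "rot": [0, 0, 0], "grip": 0},
  {"slide": [0, 0, -0.0005], "rot": [0, 0, 0], "grip": 0},
  {"slide": [0, 0, -0.0005], "rot": [0, 0, 0], "grip": 0},
  {"slide": [0, 0, 0], "rot": [0, 0, 0], "grip": 0},
  {"slide": [0.001, 0, 0], "rot": [0, 0, 0], "grip": 0},
  {"slide": [0, 0, 0], "rot": [0, 0, 0], "grip": 0},
])

```text
time: 23.1
ee_pos: [0.5771, 0.0356, 0.1061]
eef_rot: [1.0, 0.001, -0.0, 0.0]
ft_force: [-5.8, -0.3, 4.5]
width: 0.0116
grip_force: 40.0
```

Call:
arm_command([
  {"slide": [0, 0, 0], "rot": [0, 0, 0], "grip": 0},
  {"slide": [0, 0, 0], "rot": [0, 0, 0], "grip": 0},
  {"slide": [0, 0, 0], "rot": [0, 0, 0], "grip": 0},
  {"slide": [0, 0, 0], "rot": [0, 0, 0], "grip": 0},
  {"slide": [0, 0, 0], "rot": [0, 0, 0], "grip": 0},
  {"slide": [0, 0, 0], "rot": [0, 0, 0], "grip": 0},
  {"slide": [0, 0, 0], "rot": [0, 0, 0], "grip": 0},
  {"slide": [0, 0, 0], "rot": [0, 0, 0], "grip": 0},
])

```text
time: 24.1
ee_pos: [0.5771, 0.0356, 0.1061]
eef_rot: [1.0, 0.001, -0.0, 0.0]
ft_force: [-4.7, -1.3, 5.6]
width: 0.0116
grip_force: 40.0
```

Seated and stable: bore at about (0.628, 0.0356, 0.1045), level, with about 5 N on the face and about 9 N on the lip. Handing in.

```bash
python3 -c "
from bench import order
print(order.close_job())"
```

```text
the job is handed in; nothing more can be done
None
```

The job is handed in with the single-knuckle leaf still in the gripper, level and pressed lightly on both lip and face; seating was judged by force and arm position because the gripper hid the knuckles from the cameras, and no verdict came back.

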